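Close the screw drawer

ROBOT

A 6-joint arm with a two-finger parallel gripper is mounted at the origin on the work surface. World frame = base frame: x ahead of the robot, y to its left, z up, the work surface at z = 0. Lengths are in mm, angles in rad, forces in N, time in s.
With the tool pointing down it reaches from about 350 to 775 mm from the base axis. Payload 7.3 kg.
Tool frame: the origin (TCP) lies midway between the tips of the shut fingers; the grasp point (between the pads) lies 19 mm behind it; z points along the fingers, y is the line along which they close (so a half turn about z gives the same grasp; the last joint's range is limited). The gripper opens to 92 mm and grips with 3 to 60 N. Pads are 19 mm wide; open, the fingers measure 130 mm over their backs; the gripper's body (75 mm by 190 mm) begins 47 mm behind the grasp point.
Start: joints at [-1.341, 0.342, 1.524, -0, 1.275, -0.146], TCP at [192.707, -488.374, 226.741] pointing down, gripper open.
Joint ranges: [-2.53, 2.53], [-0.77, 2.02], [0.04, 2.7], [-1, 4.14], [0.28, 2.66], [-3.11, 3.11]. Speed limits (rad/s): [2.57, 2.57, 3.14, 3.14, 3.14, 3.14].

INTERFACE

Orientations are given as [roll, pitch, yaw] about the fixed x, y, z axes, in that order (R = Rz(yaw) Ry(pitch) Rx(roll)).
In Python, from plant import get_obs, capture, camera_model, close_job, search_frame, regions_of, pinpoint gives the robot as it stands. The module is installed in compiled form; this text tells all that it offers.
- The arm moves only by the shell command python3 -m pendant 'ROWS'. ROWS is JSON, one flat list of numbers, 7 for each row, row after row: the shift along the tool's x, y, z in units of 30 mm (1.0 is 30 mm), then the turn, a rotation vector about the tool's x, y, z in units of 4 degrees (1.0 is 4 degrees), then the closure, from -1 (fully open) to 1 (shut), so that 0 is half open. In form: [dx, dy, dz, wx, wy, wz, gripper, dx, dy, dz, wx, wy, wz, gripper, ...]. A call has 1 to 12 rows; each row shifts and turns the commanded pose from where the row before left it, along the tool's axes as they then stand; what a row does not reach is not made up. A row lasts 1/10 s, in which the tool goes at most 50 mm and 8.59 degrees, less where a joint would pass 70% of its speed; a pose out of reach is approached as far as the arm can. A call with a number of a shift or a turn outside -1 to 1 is refused whole. A call with a gripper value outside its range is refused whole. The fingers move at their own pace and stop on an object; the grip force is fixed at half the most. Time passes only in rows, so rows that do not move let the fingers close. It gives the time, the measured TCP pose, the force, the opening and the grip force at its end, in the units of the state.
- get_obs(): the state, without advancing time (a new reading comes with each control period).
- capture(name): name is "scene" or "side" or "wrist"; returns the picture (400x640x3 uint8, red, green, blue); there is no depth.
- camera_model(name): a dict with "fov_y" (degrees; the focal length in pixels is half the picture's height over the tangent of half this angle, whatever the lens; pixels are square), "cx", "cy" (the principal point, pixels), "pose" (4x4, takes a point from camera to world coordinates). Camera axes: x right, y up, looking along -z (the intrinsics and any distortion apply to the point x, -y, -z); pixel columns grow to the right and rows downward; lengths in mm; the calibration is good to about 2 mm. A picture is of the moment at which its call begins: read the wrist's pose just before it. camera_model takes no time and is no camera call; for the wrist camera it gives the pose at the moment of the call.
- close_job(): hands the job in; it is judged then, once.
Trained networks look in the newest picture that a camera, given by its name, has taken for a name from the list of things; names that differ only in an ending like _2 or _b are one class to them, and where a whole thing is asked for, a point or a joint stands for the part that bears it (a point fixed in the world has none). Each returns a list of dicts, best first, with "score" (0 to 1); they miss things now and then, are a little off and sometimes report something else, mostly with a low value. They report only what shows in the picture. A call takes as long as a camera call.
- search_frame(camera, thing): "location" ([column, row] in pixels, amid what is visible of it).
- regions_of(camera, thing): "pixels" (400x640 bool, what is visible of it) and "location" ([column, row] in pixels, amid what is visible of it).
- pinpoint(camera, thing): "location" ([column, row] in pixels: a listed point, or the origin of a listed thing).
The state is a dict: "time": time; "joint_positions": joint angles; "dq": joint speeds; "tau": joint torques, N m; "tool_pos": TCP position; "tcp_rot": TCP orientation; "contact_force": force on the tool from outside, world axes, zero at the start; "moment": the same for the moment, N m; "grip_width": finger opening in mm; "finger_force": force on a finger pad.
Only numpy, scipy, OpenCV 4.12 (cv2) and the standard library are available. Lean on these libraries where they do the work, as an engineer would, in place of code of your own. Each camera call takes 0.05 s, during which the arm holds its last target. There are 200 camera calls.

TASK

Put the screws away using only the fingertips, gripping and lifting nothing: push the standing lid of the screw drawer over and down until it lies flat, and then gently push that drawer fully shut. Leave its unit standing where it is, leave the neighbouring lidless drawer open as it is, and do not disturb the other things on the bench.

Things in the scene. Friction and masses are not known exactly. Their poses are not given: they have to be found in the camera images.
- screw_unit: Dark steel drawer unit whose white drawer has a hinged lid; loose, 2.2 to 3.4 kg, held only by friction (11 N or more). Housing 200 (x) x 150 (y) x 85 mm (z); origin: centre of its underside; +x to its back, open front (x = -100 mm) roughly towards the robot, z up. Beside it stands a like unit without lid; which is left or right varies.
- screw_drawer (a joint): Drawer of screw_unit: 0 is fully shut (front panel 2 mm off the housing), grows in m as it comes out along the unit's -x, 0.14 at most; starts 0.10 to 0.125. About 2 to 3 N moves it, it stays where left; rigid stop at 0. Tray 128 mm wide, side walls up to 58 mm above the bench.
- screw_front (a point): Centre of the outer face of the screw drawer's front panel, 40 mm above the bench. The panel is 148 mm wide (y), 68 mm high (6 to 74 mm above the bench), 8 mm thick, flat, without handle. Axes as the unit's.
- screw_lid (a joint): Lid of the screw drawer: 0 lies flat on the tray, grows in rad as it opens, 1.57 upright, 2.0 at most; starts 1.5 to 1.9. Stiff hinge (0.045 N m): it stays at any angle, does not fall shut, and is to be pushed all the way down (0.5 N at its edge). While the drawer is out the lid lies wholly in front of the housing; left open it would hit the housing as the drawer goes in.
- lid_hinge (a point): Middle of the lid's hinge line, 62 mm above the bench, 64 mm to the unit's +y side of its middle plane, 51 mm behind the front panel's outer face. The hinge line runs along the unit's x. Turns with the lid: x stays along the unit's x, -y points from hinge to free edge, z is the lid's outer (upper when shut) normal; at 0 its axes are the unit's.
- lid_edge (a point): Middle of the lid's free edge, 126 mm from the hinge. The lid is a flat white plate 80 mm long (along the hinge) x 126 mm x 4 mm. Shut, this point is 62 mm above the bench, at the unit's -y side. Axes as lid_hinge.
- plain_unit: The neighbouring steel drawer unit, same housing and front panel, 2.4 kg, but its drawer has no lid. To be left as it is. Origin and axes as screw_unit.
- plain_drawer (a joint): Sliding drawer of plain_unit, same direction and values as screw_drawer; starts about 0.06 to 0.12 open and must stay.
- plain_front (a point): Centre of the outer face of the plain drawer's front panel, 40 mm above the bench.
- tape: Bystander: black roll of tape lying flat, 64 mm across, 19 mm high; origin at the centre of its underside.
- cutters: Bystander: side cutters with blue grips lying flat, about 165 x 55 x 14 mm, jaws to +x; origin near the middle, on the underside.
- spool: Bystander: metal solder spool standing on its flange, 56 mm across, 41 mm high; origin at the centre of its underside.
- mug: Bystander: white mug, 76 mm across, 90 mm high, handle at +y; origin at the centre of its underside.

How it is judged:
By the outcome, as a careful person would: the job done as asked, in the order asked, and still so for the second after the job is handed in, with the robot touching nothing.
It also fails if it takes over 48 s, if anything falls off the work surface, if the arm or the gripper's body presses on something with over 40 N, if the wrist force passes 120 N, or if a joint passes its speed limit or range.

## Working session

There is one attempt and no reset: what is moved stays moved. The work goes in short steps, Python scripts to look and compute and a shell command to move; the robot and the scene stay as the last step left them, time stands still between calls to the robot, and variables do not carry over. Pictures are saved under pics/ and viewed, at most 10 in all, crops included, and the job is handed in when it is done.

```bash
mkdir -p pics; cat > h.py <<'E'
import numpy as np, cv2
from plant import *
def ray(cam,px):
    m=camera_model(cam); P=np.array(m["pose"]); f=200/np.tan(np.radians(m["fov_y"])/2)
    d=np.array([(px[0]-m["cx"])/f,-(px[1]-m["cy"])/f,-1.]); return P[:3,3],P[:3,:3]@d
def atz(cam,px,z):
    o,d=ray(cam,px); return o+d*(z-o[2])/d[2]
def tri(c1,p1,c2,p2):
    o1,d1=ray(c1,p1);o2,d2=ray(c2,p2)
    s=np.linalg.lstsq(np.c_[d1,-d2],o2-o1,rcond=None)[0]
    a,b=o1+s[0]*d1,o2+s[1]*d2; return (a+b)/2,np.linalg.norm(a-b)
E
python3 - <<'E'
from h import *
np.set_printoptions(precision=1,suppress=True)
for c in("scene","side"):
    im=capture(c); cv2.imwrite(f"pics/{c}0.png",im[:,:,::-1])
    m=camera_model(c); print(c,{k:v for k,v in m.items() if k!="pose"},np.array(m["pose"])[:3,3])
    for t,z in dict(screw_unit=0,screw_front=40,lid_hinge=62,lid_edge=None,plain_unit=0,plain_front=40,tape=0,cutters=0,spool=0,mug=0).items():
        r=pinpoint(c,t)
        for q in r[:2]: print(t,np.array(q["location"]),round(q["score"],2),atz(c,q["location"],z) if z is not None else "")
print(get_obs())
E
```

```text
scene {'fov_y': 54.09061992680865, 'cx': 321.59424233090436, 'cy': 209.55552136999177} [1161.3  -73.6  929. ]
screw_unit [278.3 267.4] 0.6 [ 710.5 -146.1    0. ]
screw_front [262.6 188. ] 0.75 [ 479.3 -184.9   40. ]
screw_front [407. 258.] 0.5 [725.7 182.   40. ]
lid_hinge [288.5 190.2] 0.68 [ 508.5 -110.9   62. ]
lid_edge [288.8 158.3] 0.89 
plain_unit [406.9 258.8] 0.95 [708.4 192.8   0. ]
plain_front [466.8 185. ] 0.67 [506.6 398.6  40. ]
plain_front [398.4 190.9] 0.57 [514.7 198.6  40. ]
tape [327.1 171.5] 0.7 [398.1   6.   -0. ]
tape [276.7 267.4] 0.61 [ 710.2 -150.3    0. ]
cutters [173.8 216.9] 0.6 [ 534.6 -437.6    0. ]
cutters [288.3 159.6] 0.44 [ 342.4 -111.3    0. ]
spool [467.5 184.6] 0.75 [475.8 422.4   0. ]
mug [492.2 249.3] 0.69 [695.8 427.5   0. ]
side {'fov_y': 55.800363258514096, 'cx': 316.6301310798424, 'cy': 200.50751158674902} [412.9 801.2 581.7]
screw_unit [292.8 189.4] 0.9 [ 712.5 -172.6    0. ]
screw_front [367.  184.5] 0.95 [ 485.6 -175.7   40. ]
lid_hinge [352.3 190.2] 0.58 [518.7 -96.2  62. ]
lid_edge [354.  147.5] 0.75 
plain_unit [252.8 269.6] 0.96 [703.3 199.2   0. ]
plain_front [334.  267.4] 0.57 [516.1 199.1  40. ]
tape [393.6 233.6] 0.62 [396.9  -2.8   0. ]
tape [253.1 268.5] 0.52 [703.9 195.5   0. ]
cutters [361.1 161.2] 0.5 [ 529.1 -412.7    0. ]
spool [327.7 382. ] 0.93 [483.8 433.    0. ]
mug [211.4 353.1] 0.93 [697.3 421.9   0. ]
{'time': 1.1, 'joint_positions': array([-1.3,  0.3,  1.5, -0. ,  1.3, -0.1]), 'dq': array([-0., -0., -0., -0., -0., -0.]), 'tau': array([  0. , -43.1, -24.4,   0.1,   0. ,  -0. ]), 'tool_pos': array([ 192.7, -488.4,  226.7]), 'tcp_rot': array([3.1, 0. , 0.4]), 'contact_force': array([ 1. , -1. ,  0.4]), 'moment': array([-0.1, -0. , -0. ]), 'finger_force': 0.0, 'grip_width': 91.9623741256843}
```

View pics/scene0.png

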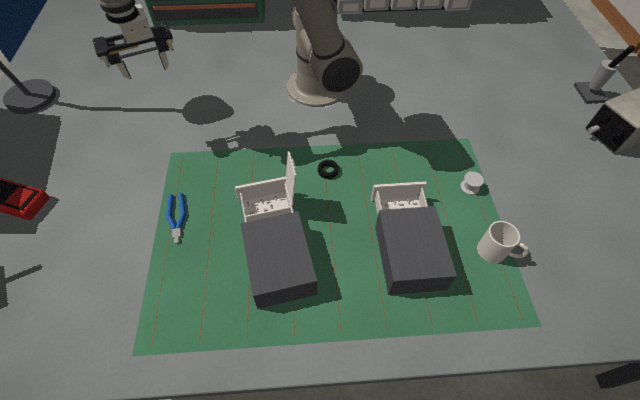

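View pics/side0.png

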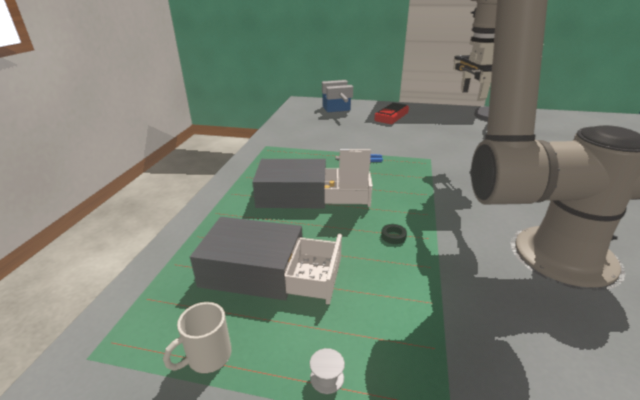

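The scene view shows the screw unit at about (278,260), with its lid standing on the +y side and its edge at (290,155). The plain unit is at (410,245). The side view agrees. Next I'll refine the pose.

```bash
python3 - <<'E'
from h import *
np.set_printoptions(precision=1,suppress=True)
p={}
for c in("scene","side"):
    capture(c)
    for t in("screw_unit","screw_front","lid_hinge","lid_edge"):
        r=pinpoint(c,t); 
        if r: p[c,t]=r[0]["location"]
    if c=="scene":
        r=regions_of(c,"screw_unit")[0]; m=r["pixels"].astype(np.uint8)
        print("mask",m.sum(),r["score"])
        h=cv2.convexHull(max(cv2.findContours(m,0,1)[0],key=cv2.contourArea))
        for e in(3,5): 
            a=cv2.approxPolyDP(h,e,True)[:,0]; print([(list(map(int,q)),atz(c,q,85)[:2].round()) for q in a])
for t in("screw_unit","screw_front","lid_hinge","lid_edge"):
    if ("scene",t) in p and ("side",t) in p: print(t,*tri("scene",p["scene",t],"side",p["side",t]))
# fine crop
im=capture("scene"); cv2.imwrite("pics/crop.png",cv2.resize(im[140:315,220:340],None,fx=3.4,fy=3.4,interpolation=cv2.INTER_CUBIC)[:,:,::-1])
print(get_obs()["tcp_rot"].round(4))
E
```

```text
mask 7723 0.62
[([289, 154], array([ 396., -105.])), ([295, 169], array([453., -90.])), ([316, 293], array([821., -55.])), ([258, 308], array([ 848., -185.])), ([249, 282], array([ 784., -207.])), ([235, 188], array([ 509., -253.]))]
[([289, 154], array([ 396., -105.])), ([316, 293], array([821., -55.])), ([258, 308], array([ 848., -185.])), ([235, 188], array([ 509., -253.]))]
screw_unit [ 707.7 -151.     5.2] 2.661897796095469
screw_front [ 475.9 -180.5   31.9] 1.5657958513867958
lid_hinge [ 515.5 -110.    64.9] 14.631936518266597
lid_edge [ 511.4 -102.8  185.1] 7.873518786008207
[3.1 0.  0.4]
```

View pics/crop.png

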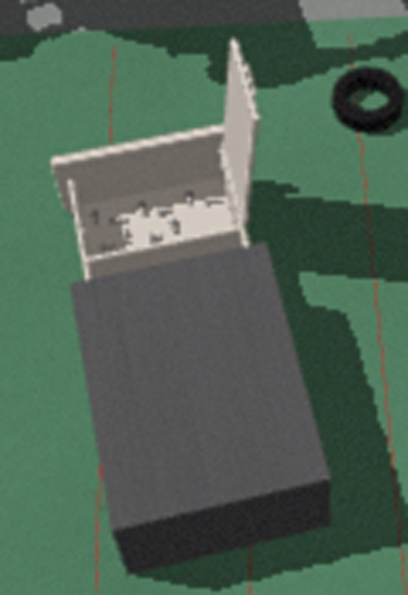

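The crop shows the roof corners at about (241,224), (298,211.5), (317,281) and (253,296) in full-picture pixels. The lid stands on the right, roughly upright.

```bash
python3 - <<'E'
from h import *
np.set_printoptions(precision=3,suppress=True)
c=[atz("scene",q,85)[:2] for q in[(241.2,223.8),(297.9,211.5),(316.8,281.2),(253.2,295.9)]]
print(c,[np.linalg.norm(c[i]-c[i-1]) for i in range(4)],np.mean(c,0))
for a,b in((0,3),(1,2)): d=c[b]-c[a]; print(np.arctan2(d[1],d[0]))
d=c[1]-c[0]; print(np.arctan2(-d[0],d[1])); d=c[2]-c[3]; print(np.arctan2(-d[0],d[1]))
print("panel",atz("scene",(235.6,187.1),74),atz("scene",(285.5,178),74),"lid top",atz("scene",(289,151.5),188),atz("scene",(295,175),188))
print(get_obs()["tcp_rot"],get_obs()["joint_positions"])
E
```

```text
[array([ 624.167, -231.88 ]), array([596.212, -87.345]), array([792.81 , -51.083]), array([ 818.638, -196.705])] [np.float64(197.6257655552308), np.float64(147.21316876839018), np.float64(199.9144686507966), np.float64(147.89518639363547)] [ 707.957 -141.753]
0.17893893536201835
0.18240026763543926
0.19105701371015593
0.175533757272645
panel [ 497.542 -254.214   74.   ] [ 474.64  -117.674   74.   ] lid top [ 481.124 -101.229  188.   ] [558.404 -88.651 188.   ]
[3.141 0.    0.376] [-1.341  0.342  1.524 -0.     1.275 -0.146]
```

```bash
python3 -m pendant '[0,0,-0.2,0,0,0.7,1, 0,0,-0.2,0,0,0.7,1, 0,0,-0.2,0,0,0.7,1, 0,0,0,0,0,0.7,1]'
python3 -m pendant '[0.4,-0.4,0,0,0,0,1, 0.8,-0.8,0,0,0,0,1, 0.8,-0.8,0,0,0,0,1, 0.8,-0.8,0,0,0,0,1, 0.8,-0.8,0,0,0,0,1, 0.8,-0.8,0,0,0,0,1, 0.8,-0.8,0,0,0,0,1, 0.8,-0.8,0,0,0,0,1, 0.8,-0.8,0,0,0,0,1, 0.8,-0.8,0,0,0,0,1, 0.8,-0.8,0,0,0,0,1, 0.4,-0.4,0,0,0,0,1]'
```

```text
time: 2.1
tool_pos: [192.8, -488.8, 245.6]
tcp_rot: [3.14, -0.0, 0.178]
contact_force: [0.3, 0.7, 0.5]
grip_width: 64.5
finger_force: 0.0
time: 3.3
tool_pos: [405.8, -178.3, 244.7]
tcp_rot: [-3.141, -0.0, 0.184]
contact_force: [0.7, -0.3, 1.2]
grip_width: 0.6
finger_force: 0.0
```

```bash
python3 -m pendant '[0.4,-0.6,0,0,0,0,1, 0.6,-0.6,0,0,0,0,1, 0.8,-0.6,0,0,0,0,1, 0.8,-0.6,0,0,0,0,1, 0.8,-0.5,0,0,0,0,1, 0.7,-0.3,0,0,0,0,1, 0,0,0.6,0,0,0,1, 0,0,0.6,0,0,0,1, 0,0,0.6,0,0,0,1, 0,0,0.6,0,0,0,1, 0,0,0.4,0,0,0,1, 0,0,0,0,0,0,1]'
python3 - <<'E'
from h import *
a=capture("scene"); b=capture("side")
z=lambda i,y,x:cv2.resize(i[y:y+160,x:x+160],(400,400),interpolation=cv2.INTER_CUBIC)
cv2.imwrite("pics/near.png",np.hstack([z(a,110,220),z(b,80,280)])[:,:,::-1])
o=get_obs(); d=o["tool_pos"][:2]-[708,-142]; u=np.array([np.cos(.181),np.sin(.181)]); print(d@u,d@[-u[1],u[0]],o["tool_pos"][2])
E
```

```text
time: 4.5
tool_pos: [507.6, -64.0, 159.2]
tcp_rot: [-3.14, 0.003, 0.181]
contact_force: [1.2, -0.0, 0.2]
grip_width: 0.7
finger_force: 0.0
-181.82595525090818 111.97212944505904 161.13424910477568
```

View pics/near.png

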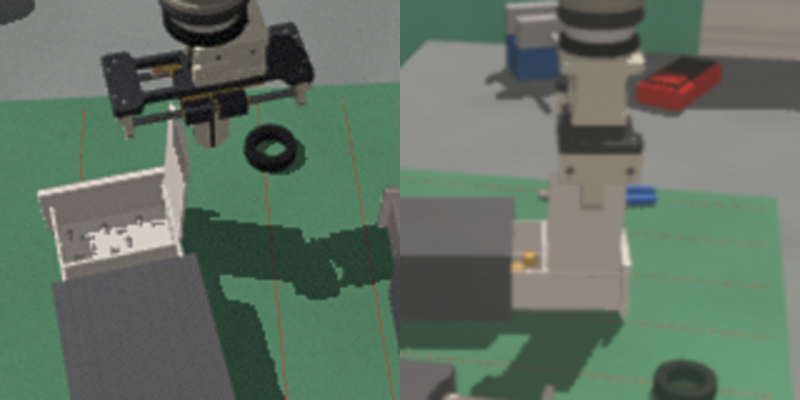

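The fingers stand just outside the lid, on its +y side. I'll start pushing along the arc.

```bash
python3 -m pendant '[0,0.3,0,0,0,0,1, 0,0.33,0,0,0,0,1, 0,0.25,0,0,0,0,1, 0,0.25,0,0,0,0,1, 0,0.33,0.03,0,0,0,1, 0,0.33,0.07,0,0,0,1, 0,0.32,0.1,0,0,0,1, 0,0.31,0.13,0,0,0,1, 0,0.3,0.16,0,0,0,1, 0,0.27,0.19,0,0,0,1]'
python3 -m pendant '[0,0.26,0.22,0,0,0,1, 0,0.23,0.24,0,0,0,1, 0,0.2,0.26,0,0,0,1, 0,0.19,0.28,0,0,0,1, 0,0.15,0.3,0,0,0,1, 0,0.12,0.31,0,0,0,1]'
```

```text
time: 5.6
tool_pos: [525.1, -153.9, 139.8]
tcp_rot: [3.141, 0.0, 0.18]
contact_force: [-1.1, 0.3, -0.1]
grip_width: 0.4
finger_force: 0.2
time: 6.2
tool_pos: [531.2, -187.3, 91.2]
tcp_rot: [3.142, 0.0, 0.18]
contact_force: [0.0, 0.2, -0.5]
grip_width: 0.5
finger_force: 0.2
```

```bash
python3 -m pendant '[0,0.08,0.3,0,0,0,1, 0,0.06,0.25,0,0,0,1, 0,0.02,0.15,0,0,0,1, 0,0,0.1,0,0,0,1, 0,0,0,0,0,0,1]'
python3 - <<'E'
from h import *
a=capture("scene"); b=capture("side")
z=lambda i,y,x:cv2.resize(i[y:y+160,x:x+160],(400,400),interpolation=cv2.INTER_CUBIC)
cv2.imwrite("pics/near2.png",np.hstack([z(a,110,200),z(b,80,280)])[:,:,::-1])
E
```

```text
time: 6.7
tool_pos: [531.8, -191.5, 67.7]
tcp_rot: [-3.141, 0.0, 0.18]
contact_force: [0.4, -1.3, -0.3]
grip_width: 0.2
finger_force: 0.0
```

View pics/near2.png

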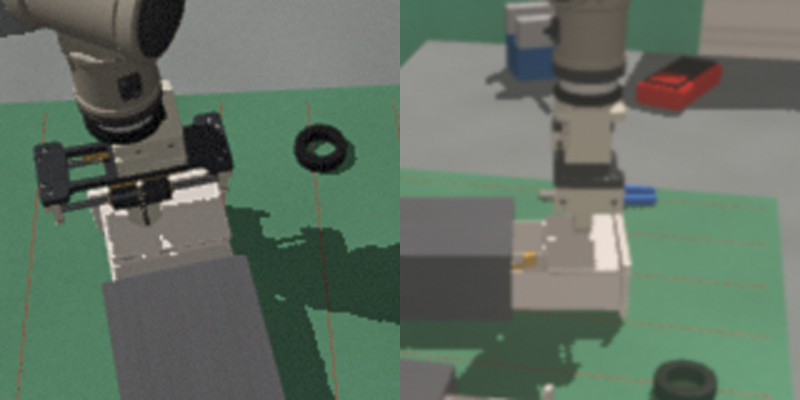

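The lid is down to nearly flat under the fingers. I'll press on in small steps until the force rises.

```bash
python3 -m pendant '[0,0,0.07,0,0,0,1, 0,0,0,0,0,0,1]';python3 -m pendant '[0,0,0.05,0,0,0,1, 0,0,0,0,0,0,1]'
```

```text
time: 7.0
tool_pos: [532.1, -191.7, 66.0]
tcp_rot: [3.141, -0.0, 0.18]
contact_force: [0.6, -0.1, 0.5]
grip_width: 0.6
finger_force: 0.0
time: 7.2
tool_pos: [532.0, -191.7, 64.4]
tcp_rot: [3.141, -0.0, 0.18]
contact_force: [0.6, -0.6, 0.3]
grip_width: 0.4
finger_force: 0.0
```

```bash
python3 -m pendant '[0,0,0.05,0,0,0,1, 0,0,0,0,0,0,1]'
```

```text
time: 7.4
tool_pos: [532.3, -191.7, 64.0]
tcp_rot: [3.141, -0.001, 0.18]
contact_force: [-1.8, 0.9, 8.2]
grip_width: 0.3
finger_force: 3.9
```

Contact force of 8 N at z = 64 matches the top of a lid lying flat. Next I'll lift and move round to the front of the drawer.

```bash
python3 -m pendant '[0,0,-0.3,0,0,0,1, 0,0,-0.6,0,0,0,1, 0,0,-0.6,0,0,0,1, -0.5,-0.2,0,0,0,0,1, -0.8,-0.2,0,0,0,0,1, -0.8,-0.18,0,0,0,0,1, -0.7,0,0,0,0,0,1, 0,0,0.6,0,0,0,1, 0,0,0.6,0,0,0,1, 0,0,0.6,0,0,0,1, 0,0,0.5,0,0,0,1, 0,0,0,0,0,0,1]'
python3 - <<'E'
from h import *
np.set_printoptions(precision=1,suppress=True)
a=capture("scene"); b=capture("side")
for c in("scene","side"): print([(t,atz(c,q["location"],z),round(q["score"],2)) for t,z in(("screw_front",40),("lid_hinge",62),("lid_edge",62)) for q in pinpoint(c,t)[:1]])
z=lambda i,y,x:cv2.resize(i[y:y+160,x:x+160],(400,400),interpolation=cv2.INTER_CUBIC)
cv2.imwrite("pics/near3.png",np.hstack([z(a,110,200),z(b,80,280)])[:,:,::-1])
E
```

```text
time: 8.6
tool_pos: [445.2, -189.1, 37.6]
tcp_rot: [-3.139, 0.003, 0.18]
contact_force: [-0.9, 0.1, -0.4]
grip_width: 0.3
finger_force: 0.0
[('screw_front', array([ 488.7, -182.9,   40. ]), 0.74), ('lid_hinge', array([ 512.4, -119.5,   62. ]), 0.74), ('lid_edge', array([ 533.3, -239.4,   62. ]), 0.71)]
[('screw_front', array([ 482.3, -161.2,   40. ]), 0.75), ('lid_hinge', array([521.1, -95.7,  62. ]), 0.85), ('lid_edge', array([ 543.9, -239.9,   62. ]), 0.63)]
```

View pics/near3.png

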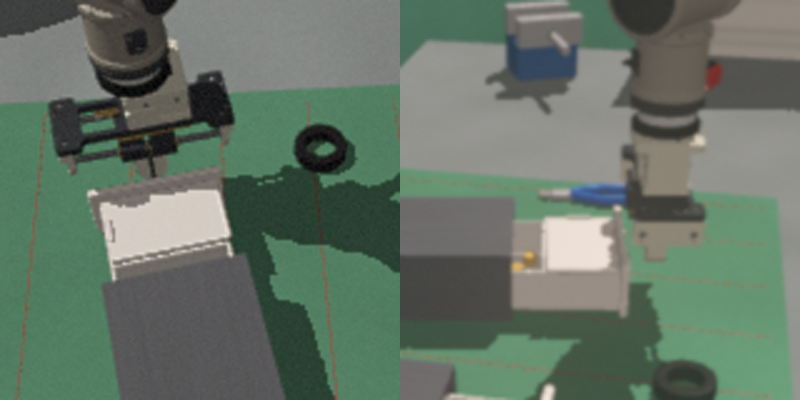

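The lid lies flat and the fingers are in front of the panel centre. I'll push the drawer in.

```bash
python3 -m pendant '[0.3,0,0,0,0,0,1, 0.3,0,0,0,0,0,1, 0.15,0,0,0,0,0,1, 0.1,0,0,0,0,0,1, 0.1,0,0,0,0,0,1, 0.1,0,0,0,0,0,1, 0.1,0,0,0,0,0,1, 0.1,0,0,0,0,0,1, 0.15,0,0,0,0,0,1, 0.2,0,0,0,0,0,1, 0.2,0,0,0,0,0,1, 0.2,0,0,0,0,0,1]'
python3 -m pendant '[0.2,0,0,0,0,0,1, 0.2,0,0,0,0,0,1, 0.2,0,0,0,0,0,1, 0.2,0,0,0,0,0,1, 0.2,0,0,0,0,0,1, 0.2,0,0,0,0,0,1]'
```

```text
time: 10.2
tool_pos: [505.7, -178.7, 38.8]
tcp_rot: [-3.141, 0.0, 0.18]
contact_force: [-1.9, 0.2, -0.4]
grip_width: 0.3
finger_force: 1.1
time: 10.8
tool_pos: [541.1, -172.2, 38.8]
tcp_rot: [-3.141, 0.0, 0.18]
contact_force: [-2.9, 0.6, -0.3]
grip_width: 0.7
finger_force: 1.1
```

```bash
python3 -m pendant '[0.2,0,0,0,0,0,1, 0.2,0,0,0,0,0,1, 0.2,0,0,0,0,0,1, 0.2,0,0,0,0,0,1, 0.2,0,0,0,0,0,1, 0.15,0,0,0,0,0,1, 0.1,0,0,0,0,0,1, 0.05,0,0,0,0,0,1]'
python3 -m pendant '[0.05,0,0,0,0,0,1, 0.05,0,0,0,0,0,1]'
```

```text
time: 11.6
tool_pos: [579.4, -165.4, 39.0]
tcp_rot: [3.141, -0.0, 0.18]
contact_force: [-1.7, 0.5, 0.2]
grip_width: 0.6
finger_force: 1.0
time: 11.8
tool_pos: [582.0, -165.0, 39.0]
tcp_rot: [3.141, 0.0, 0.18]
contact_force: [-2.7, 0.5, -0.2]
grip_width: 0.6
finger_force: 1.0
```

```bash
python3 - <<'E'
from h import *
a=capture("scene"); b=capture("side")
z=lambda i,y,x:cv2.resize(i[y:y+120,x:x+120],(400,400),interpolation=cv2.INTER_CUBIC)
cv2.imwrite("pics/near4.png",np.hstack([z(a,140,215),z(b,130,270)])[:,:,::-1])
o=get_obs(); d=o["tool_pos"][:2]-[708,-142]; print(d@[np.cos(.181),np.sin(.181)])
E
```

```text
-127.81290626786534
```

View pics/near4.png

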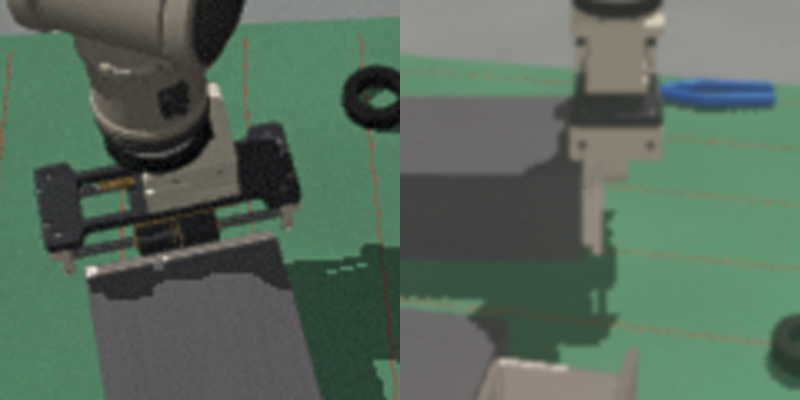

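The panel is within a few mm of the housing, so I'll finish in 1 mm steps and watch the force.

```bash
python3 -m pendant '[0.04,0,0,0,0,0,1, 0.04,0,0,0,0,0,1]';python3 -m pendant '[0.03,0,0,0,0,0,1, 0,0,0,0,0,0,1]'
```

```text
time: 12.1
tool_pos: [584.4, -164.6, 39.0]
tcp_rot: [3.141, -0.0, 0.18]
contact_force: [-1.0, 0.8, -0.3]
grip_width: 0.6
finger_force: 1.0
time: 12.3
tool_pos: [585.5, -164.4, 39.0]
tcp_rot: [3.141, -0.0, 0.18]
contact_force: [-0.9, 1.1, 0.1]
grip_width: 0.2
finger_force: 0.6
```

```bash
python3 -m pendant '[0.03,0,0,0,0,0,1, 0,0,0,0,0,0,1]'
```

```text
time: 12.5
tool_pos: [586.3, -164.2, 39.0]
tcp_rot: [3.141, -0.0, 0.18]
contact_force: [-1.4, 0.3, 0.5]
grip_width: 0.6
finger_force: 0.7
```

```bash
python3 -m pendant '[0.03,0,0,0,0,0,1, 0,0,0,0,0,0,1]'
```

```text
time: 12.7
tool_pos: [587.2, -164.1, 39.0]
tcp_rot: [3.141, -0.0, 0.18]
contact_force: [-1.3, -0.4, 1.4]
grip_width: 0.5
finger_force: 0.8
```

```bash
python3 -m pendant '[0.03,0,0,0,0,0,1, 0,0,0,0,0,0,1]'
```

```text
time: 12.9
tool_pos: [588.1, -163.9, 39.0]
tcp_rot: [3.141, -0.0, 0.18]
contact_force: [-1.6, -1.0, 0.6]
grip_width: 0.2
finger_force: 0.8
```

```bash
python3 -m pendant '[0.02,0,0,0,0,0,1, 0,0,0,0,0,0,1]'
```

```text
time: 13.1
tool_pos: [588.2, -163.9, 39.0]
tcp_rot: [3.141, 0.001, 0.18]
contact_force: [-4.8, -1.0, 2.8]
grip_width: 0.2
finger_force: 2.2
```

```bash
python3 -m pendant '[0.02,0,0,0,0,0,1, 0,0,0,0,0,0,1]'
```

```text
time: 13.3
tool_pos: [588.2, -163.9, 39.0]
tcp_rot: [-3.141, 0.002, 0.18]
contact_force: [-5.8, -1.7, 4.1]
grip_width: 0.5
finger_force: 3.5
```

The position no longer advances and the force has risen to about 6 N, so the drawer is at its stop. I'll back off, lift and check.

```bash
python3 -m pendant '[-0.1,0,0,0,0,0,1, -0.5,0,0,0,0,0,1, -0.8,0,0,0,0,0,1, -0.8,0,0,0,0,0,1, -0.8,0,0,0,0,0,1, 0,0,-0.8,0,0,0,1, 0,0,-0.8,0,0,0,1, 0,0,-0.8,0,0,0,1, 0,0,-0.8,0,0,0,1, -0.5,0,-0.8,0,0,0,1, -0.5,0,0,0,0,0,1, 0,0,0,0,0,0,1]'
python3 - <<'E'
from h import *
a=capture("scene"); b=capture("side")
z=lambda i,y,x:cv2.resize(i[y:y+180,x:x+180],(400,400),interpolation=cv2.INTER_CUBIC)
cv2.imwrite("pics/end.png",np.hstack([z(a,140,200),z(b,120,230)])[:,:,::-1])
E
```

```text
time: 14.5
tool_pos: [470.7, -185.3, 159.7]
tcp_rot: [3.141, -0.002, 0.179]
contact_force: [0.1, 0.7, -0.3]
grip_width: 0.2
finger_force: 0.0
```

View pics/end.png

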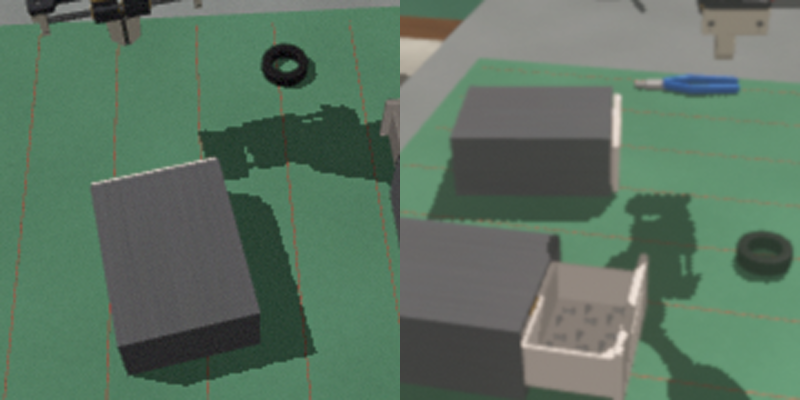

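The drawer is fully shut, and the housing corners are where they were: (241,224), (298,211) and (317,281). The plain drawer, tape and cutters look as before.

```bash
python3 -c "
from plant import close_job; print(close_job())"
```

```text
the job is handed in; nothing more can be done
None
```

The screw drawer's lid was pushed flat and the drawer then gently pushed shut to its stop; the last pictures show its unit, the neighbouring open drawer, the tape and the cutters undisturbed (spool and mug weren't in those crops), and the job is handed in.

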